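# Show the soldered board to the inspection camera

## Task

The board in the solder pallet has to have its joints checked: turn both hold-downs a quarter turn anticlockwise so that they are well clear of the board, then lift it out by its two long edges. Hold it up to the inspection camera with its underside facing the lens: centred on the lens and square to it, 120 mm in front of the lens, with the board's long edges parallel to the axis the camera tilts about. Finish while still holding it there, and do not knock the camera or the other things on the bench.

Things in the scene. Friction and masses are not known exactly. Their poses are not given: they have to be found in the camera images.
- pallet: Fixed dark grey solder pallet, 168 x 202 mm (x by y) over its aluminium rails; rail tops 37 mm, plate top 32 mm above the bench; on feet 22 mm high. Origin on the bench under its centre, z up. A through-pocket in the middle holds the board. Beside the middle of each long board edge a finger notch goes right through: y -22 to 22 mm, out to 66 mm from the centre in x
- board: Loose green circuit board, 60 x 90 mm (x by y), 50 g, 2 mm thick, components to 14 mm tall on top. Origin at the centre of its underside, z out of the component side, y along its long edges. Starts in the pallet's pocket, component side up, y along the pallet's y, underside 30 mm above the bench, 1.5 mm play; only its long edges at the notches are free to grip
- holddown_1 (a joint): Angle (rad) of the hold-down at the pallet's +y end. 0: its lever points at the board and reaches 7 mm over its edge, 1 mm above it; grows as it turns anticlockwise seen from above; from 1.0 it is off the board, 1.57 is a quarter turn; stops at -0.25 and 1.6. About 0.04 N m turns it, and it stays where left
- holddown_2 (a joint): Angle of the hold-down at the pallet's -y end, same meaning; also opens anticlockwise seen from above
- holddown_1_grip (a point): On the turning axis of hold-down 1, 50 mm above the bench, in its upright black thumb grip: 10 mm thick (point x), 26 mm long (point y), from 39 to 58 mm above the bench. The point turns with it: -y points along its steel lever (12 mm wide, 27 mm from axis to tip, 33 to 38 mm above the bench). The axis is 65 mm from the pallet's centre, on +y
- holddown_2_grip (a point): The same point on hold-down 2 (on the pallet's -y, 65 mm from its centre)
- camera_stand: Fixed grey foot of the up-looking inspection camera, 100 x 104 x 10 mm, with two aluminium cheeks to 92 mm high that carry the camera on a tilting axis along the stand's y, 74 mm above the bench. Origin on the bench under the middle of that axis, z up; the camera leans to the stand's -x (towards the robot)
- camera_tilt (a joint): Lean of the camera from straight up (rad), stiff clamped hinge; leave it as it is
- lens_front (a point): Centre of the front of the camera's lens and ring light (60 mm across), 43 mm from the tilting axis. Its z points out of the lens along the line of sight, its y along the tilting axis
- focus_point (a point): The point on the line of sight 120 mm in front of lens_front, where the middle of the board's underside belongs; same axes as lens_front
- spool: Bystander: solder spool, 55 mm across, 33 mm high, origin under its centre; leave it alone
- flux_bottle: Bystander: upright bottle, 35 mm across, 90 mm high, origin under its centre; leave it alone
- cutter: Bystander: side cutters lying flat, 61 x 126 x 12 mm, origin under the middle; leave it alone

How it is judged:
By the outcome, as a careful person would: the job done as asked, in the order asked, and still so for the second after the job is handed in, while the arm keeps its last pose, push and grip.
It also fails if it takes over 67 s, if anything falls off the work surface, if the arm or the gripper's body presses on something with over 40 N, if the wrist force passes 120 N, or if a joint passes its speed limit or range.

## Robot

A 6-joint arm with a two-finger parallel gripper is mounted at the origin on a cart in front of the work surface, level with it; the furniture and walls round the work are solid. World frame = base frame: x ahead of the robot, y to its left, z up, the work surface at z = 0. Lengths are in m, angles in rad, forces in N, time in s.
With the tool pointing down it reaches from about 0.275 to 0.875 m from the base axis. Payload 12.5 kg.
Tool frame: the origin (TCP) lies at the very end of the fingers, on their centre line; the grasp point (between the pads) lies 19 mm behind it; z points along the fingers, y is the line along which they close (so a half turn about z gives the same grasp; the last joint's range is limited). The gripper opens to 85 mm and grips with 20 to 120 N. Pads are 22 mm wide; open, the fingers measure 114 mm over their backs; the gripper's body (76 mm by 85 mm) begins 54 mm behind the grasp point. The pads swing forward as they close: fully open they stand 13 mm farther back than shut.
Start: joints at [-1.192, 0.351, 1.652, -0, 1.139, -0.085], TCP at [0.246, -0.492, 0.231] pointing down, gripper open.
Joint ranges: [-2.75, 2.75], [-0.79, 2.1], [0.01, 2.65], [-1.57, 4.71], [0.07, 3.14], [-2.87, 2.87]. Speed limits (rad/s): [2.22, 2.22, 2.79, 3.14, 3.14, 3.14].

## Interface

Orientations are given as a 3x3 rotation matrix whose columns are the frame's x, y, z axes.
In Python, from bench import manip gives the robot as it stands. Calls block until the motion is done:
- manip.move_ptp(position, orientation): joint-space move of the TCP to a pose.
- manip.move_l(position, attitude=None, max_speed=0.15): straight line of the TCP; attitude=None keeps the orientation; max_speed is the mean speed in m/s.
- manip.move_j(angles): joint-space move.
- manip.set_gripper(opening, effort=None): opening from 0.0 (shut) to 1.0 (fully open); effort is the grip in N (None keeps the last); returns when the fingers have stopped.
- manip.dwell(seconds).
- manip.inverse_kinematics(position, orientation): joint angles nearest the present ones, or None.
- manip.grab_frame(name): name is "side" or "top" or "wrist"; returns (picture, depth): 384x512x3 uint8, red, green, blue; 384x512 float32, m along the optical axis (not along the pixel's ray), 0 where there is no reading.
- manip.get_calibration(name): a dict with "camera_matrix" (3x3 intrinsics, pixels), "k1" (the pictures are not rectified: a ray, as slopes to the right and down, at radius r is drawn at 1 + k1 r^2 times it, then the intrinsics apply), "R" (3x3) and "t" (3): a world point X has camera coordinates R X + t. Camera axes: x right, y down, z forward; pixel columns grow to the right and rows downward; lengths in m; the calibration is good to about 2 mm. A picture is of the moment at which its call begins: read the wrist's pose just before it. get_calibration takes no time and is no camera call; for the wrist camera it gives the pose at the moment of the call.
A pose or a line that the arm cannot do raises manip.Unreachable and nothing moves.
- manip.sign_off(): hands the job in; it is judged then, once.
Trained networks look in the newest picture that a camera, given by its name, has taken for a name from the list of things; names that differ only in an ending like _2 or _b are one class to them, and where a whole thing is asked for, a point or a joint stands for the part that bears it (a point fixed in the world has none). Each returns a list of dicts, best first, with "confidence" (0 to 1); they miss things now and then, are a little off and sometimes report something else, mostly with a low value. They report only what shows in the picture. A call takes as long as a camera call.
- manip.look_for(camera, name): "at" ([x, y, z] in m, in world coordinates, good to about 4 mm: the middle of the surface that is visible of it).
Readings, each from a call of its own:
- manip.current_time(): time.
- manip.current_qpos(): joint angles.
- manip.current_joint_vel(): joint speeds.
- manip.current_joint_torque(): joint torques, N m.
- manip.current_ee_pos(): TCP position.
- manip.current_tcp_rot(): TCP orientation.
- manip.current_force(): force on the tool from outside, world axes, zero at the start.
- manip.current_ft_torque(): the same for the moment, N m.
- manip.current_grip_width(): opening from 0.0 (shut) to 1.0 (fully open).
- manip.current_grip_force(): force on a finger pad.
Only numpy, scipy, OpenCV 4.12 (cv2) and the standard library are available. Lean on these libraries where they do the work, as an engineer would, in place of code of your own. Each camera call takes 0.05 s, during which the arm holds its last target. There are 200 camera calls.

## Working session

There is one attempt and no reset: what is moved stays moved. The work goes in short steps, each a Python script; the robot and the scene stay as the last script left them, time stands still between calls to the robot, and variables do not carry over. Pictures are saved under pics/ and viewed, at most 10 in all, crops included, and the job is handed in when it is done.

```bash
ls; mkdir -p pics; python3 - <<'E'
from bench import manip as m
import cv2,numpy as np
ims=[]
for c in("top","side"):
    p,d=m.grab_frame(c); ims.append(p); np.savez(f"pics/{c}0.npz",p=p,d=d)
    k=m.get_calibration(c); print(c,np.round(k["camera_matrix"],1).tolist(),k["k1"],np.round(-k["R"].T@k["t"],3))
    for n in("pallet","board","holddown_1_grip","camera_stand","lens_front","spool","flux_bottle","cutter"):
        print(n,[(np.round(r["at"],3).tolist(),round(r["confidence"],2)) for r in m.look_for(c,n)[:3]])
cv2.imwrite("pics/a.png",ims[0][:,:,::-1]);cv2.imwrite("pics/b.png",ims[1][:,:,::-1])
print(m.current_time())
E
```

```text
pics
top [[352.4, 0.0, 258.4], [0.0, 352.4, 191.6], [0.0, 0.0, 1.0]] 0.03169193263104699 [ 0.324 -0.097  1.189]
pallet [([0.572, -0.225, 0.033], 0.71)]
board [([0.569, -0.221, 0.031], 0.64)]
holddown_1_grip []
camera_stand [([0.572, 0.182, 0.065], 0.84)]
lens_front [([0.58, 0.187, 0.11], 0.79)]
spool [([0.654, 0.001, 0.03], 0.72)]
flux_bottle []
cutter [([0.457, -0.443, 0.015], 0.57)]
side [[498.2, 0.0, 256.9], [0.0, 498.2, 193.5], [0.0, 0.0, 1.0]] -0.02898983352302518 [-0.14   0.968  1.067]
pallet [([0.573, -0.199, 0.032], 0.95)]
board []
holddown_1_grip [([0.567, -0.15, 0.045], 0.45), ([0.575, 0.204, 0.033], 0.24)]
camera_stand [([0.576, 0.207, 0.034], 0.94), ([0.569, -0.196, 0.032], 0.59)]
lens_front [([0.573, 0.204, 0.106], 0.65)]
spool []
flux_bottle [([0.455, 0.015, 0.044], 0.81)]
cutter [([0.57, -0.194, 0.032], 0.46)]
0.9
```

View pics/a.png

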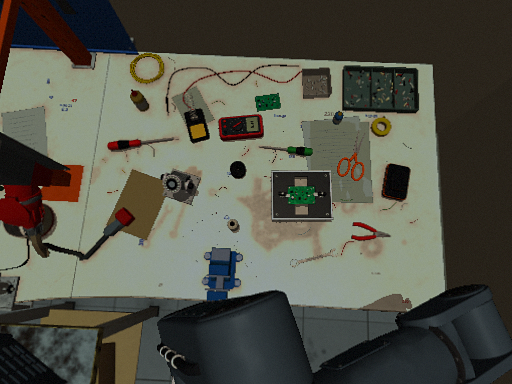

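View pics/b.png

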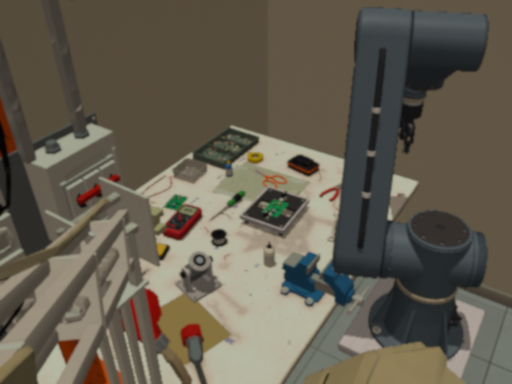

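The top view has the pallet at about (301,196) with the board's long axis along world y, and the camera stand, slightly turned, at (180,183). The side view agrees. Next I'll take closer wrist views of both.

```bash
cat > h.py <<'E'
from bench import manip as m
import cv2,numpy as np
def down(a):  # tool down, tool y (closing line) at yaw a from world x
    y=np.array([np.cos(a),np.sin(a),0]); z=np.array([0,0,-1.]); return np.column_stack([np.cross(y,z),y,z])
def snap(tag,names):
    k=m.get_calibration("wrist"); p,d=m.grab_frame("wrist"); cv2.imwrite(f"pics/{tag}.png",p[:,:,::-1])
    np.savez(f"pics/{tag}.npz",p=p,d=d,K=k["camera_matrix"],k1=k["k1"],R=k["R"],t=k["t"])
    print(tag,"cam at",np.round(-k["R"].T@k["t"],3),"fwd",np.round(k["R"][2],2))
    for n in names: print(n,[(np.round(r["at"],4).tolist(),round(r["confidence"],2)) for r in m.look_for("wrist",n)[:3]])
def world(f,uv,plane_z=None):
    """pixels -> world, by depth or on a horizontal plane"""
    uv=np.atleast_2d(np.float64(uv)); K=f["K"]; q=(uv-K[:2,2])/K[0,0]; s=q.copy()
    for _ in range(20): s=q/(1+f["k1"]*(s**2).sum(1,keepdims=True))
    r=np.c_[s,np.ones(len(s))]; C=-f["R"].T@f["t"]
    if plane_z is None: w=f["d"][uv[:,1].round().astype(int),uv[:,0].round().astype(int)]
    else: w=(plane_z-C[2])/(r@f["R"])[:,2]
    return (r*np.reshape(w,(-1,1)))@f["R"]+C
E
python3 - <<'E'
from h import *
for a in (0,np.pi/2,np.pi,-np.pi/2):
    q=m.inverse_kinematics([.57,-.22,.2],down(a)); print(round(a,2),None if q is None else np.round(q,2))
a=0 if abs(m.inverse_kinematics([.57,-.22,.2],down(0))[5])<1.6 else np.pi
m.move_ptp([.53,-.22,.30],down(a)); snap("p1",["board","holddown_1_grip","pallet"])
m.move_ptp([.53,.19,.36],down(a)); snap("c1",["lens_front","camera_stand"])
print(a,np.round(m.current_qpos(),2),m.current_time())
E
python3 -c "
import cv2,numpy as np
cv2.imwrite('pics/pc.png',np.hstack([cv2.resize(cv2.imread('pics/%s.png'%n),(400,300),interpolation=3) for n in('p1','c1')]))"
```

```text
0 [-0.44  0.49  1.52 -0.    1.13 -0.44]
1.57 [-0.44  0.49  1.52 -0.    1.13 -2.02]
3.14 [-0.44  0.49  1.52 -0.    1.13  2.7 ]
-1.57 [-0.44  0.49  1.52 -0.    1.13  1.13]
p1 cam at [ 0.53  -0.152  0.442] fwd [-0.   -0.26 -0.96]
board [([0.5738, -0.2164, 0.0329], 0.65), ([0.5782, -0.2785, 0.0447], 0.38)]
holddown_1_grip [([0.569, -0.1583, 0.0566], 0.59)]
pallet [([0.5718, -0.1912, 0.0305], 0.8), ([0.5669, -0.1575, 0.052], 0.48)]
c1 cam at [0.531 0.258 0.502] fwd [-0.   -0.26 -0.96]
lens_front [([0.5766, 0.2, 0.1127], 0.97)]
camera_stand [([0.5793, 0.2029, 0.084], 0.59)]
0 [ 0.26  0.28  1.44 -0.    1.43  0.26] 4.2667
```

View pics/pc.png

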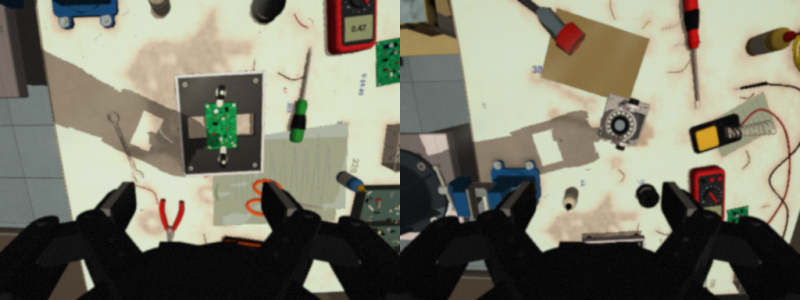

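The left half shows the pallet, nearly square to world, with black grips at each end at about (221,92) and (222,156). The right half shows the stand with its ring light at (620,124). I'll fit both from the depth data.

```bash
cat >> h.py <<'E'
def cloud(f):
    v,u=np.mgrid[0:384,0:512]; P=world(f,np.c_[u.ravel(),v.ravel()]); P[f["d"].ravel()==0]=9; return P
def sel(P,c,r,z0,z1): return P[(abs(P[:,:2]-c)<r).all(1)&(P[:,2]>z0)&(P[:,2]<z1)]
def rect(Q):
    (c,s,a)=cv2.minAreaRect((Q[:,:2]*1000).astype(np.float32)); return np.round(c,1),np.round(s,1),round(a,1),len(Q)
E
python3 - <<'E'
from h import *
f=dict(np.load("pics/p1.npz")); P=cloud(f)
print("bench z",np.median(sel(P,[.45,-.15],.03,-.05,.05)[:,2]))
Q=sel(P,[.571,-.219],.15,.024,.045); print("pallet",rect(Q))
for y in(-.155,-.285):
    Q=sel(P,[.571,y],.03,.048,.066); print("grip",rect(Q),Q[:,2].max(),Q[:,:2].mean(0))
hsv=cv2.cvtColor(f["p"],cv2.COLOR_RGB2HSV).reshape(-1,3)
g=(hsv[:,0]>45)&(hsv[:,0]<80)&(hsv[:,1]>120)&(hsv[:,2]>60)
B=P[g]; print("board",rect(sel(B,[.571,-.219],.07,.02,.04)))
f=dict(np.load("pics/c1.npz")); P=cloud(f)
c=[.576,.2]
print("foot",rect(sel(P,c,.08,.005,.02)),"bench",np.median(sel(P,[.45,.25],.03,-.05,.05)[:,2]))
Q=sel(P,c,.06,.095,.14); print("high",rect(Q),Q[:,2].max(),Q.mean(0))
m0=Q.mean(0); U,S,V=np.linalg.svd(Q-m0); print(V[2],S/np.sqrt(len(Q)))
E
python3 -c "
import cv2,numpy as np
a=cv2.imread('pics/c1.png')[90:210,240:340];b=cv2.imread('pics/p1.png')[85:235,215:345]
cv2.imwrite('pics/c1z.png',np.hstack([cv2.resize(a,(420,504),interpolation=2),cv2.resize(b,(360,504),interpolation=2)]))"
```

```text
bench z -0.00022542208085013504
pallet (array([ 603.7, -214.1]), array([230.6, 204.4]), 2.9, 13007)
grip (array([ 570.7, -151.7]), array([24.9, 10.1]), 84.7, 143) 0.05947695835330363 [ 0.57034853 -0.15150112]
grip (array([ 577.6, -280.7]), array([24.1, 10.1]), 88.8, 116) 0.060293623925440354 [ 0.57694576 -0.27973027]
board (array([ 575.2, -216.5]), array([61.3, 91.9]), 3.7, 1876)
foot (array([589.4, 197.8]), array([111.7, 100.3]), 74.8, 1143) bench -9.660126681154679e-05
high (array([572.3, 198.8]), array([56.1, 57.8]), 2.3, 1300) 0.12592168568623857 [0.57210433 0.19967935 0.11374865]
[ 0.4016338  -0.12049349 -0.90783898] [0.01533687 0.01487766 0.00171092]
```

View pics/c1z.png

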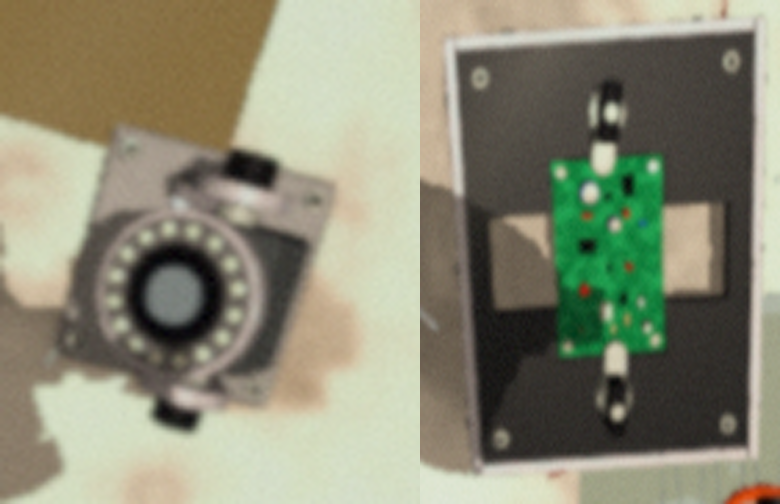

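Depth fits well: the pallet centre is at about (0.574,-0.216) with yaw ~3°, and the hold-downs are slightly negative. I'll take one closer look at the lens from the inspection attitude, which also checks that the pose can be reached.

```bash
cat >> h.py <<'E'
def insp(n,yaw):  # tool attitude over the lens: z=-n, y ~ lens x
    ly=np.array([-np.sin(yaw),np.cos(yaw),0]); n=n/np.linalg.norm(n); ly-=n*(n@ly); ly/=np.linalg.norm(ly)
    lx=np.cross(ly,n); return np.column_stack([np.cross(lx,-n),lx,-n])
E
python3 - <<'E'
from h import *
L=np.array([.5722,.1992,.1137]); n=np.array([-.40,.12,.908])
R=insp(n,np.radians(-16.5)); C=L-.29*R@[-.26,0,.966]; T=C-R@[.068,0,-.142]
print(np.round(T,3),np.round(R,2).tolist()); m.move_ptp(T,R); print(np.round(m.current_qpos(),2))
snap("c2",["lens_front"])
f=dict(np.load("pics/c2.npz")); P=cloud(f)
Q=P[np.linalg.norm(P-L,axis=1)<.045]
for i in range(15):
    c=Q.mean(0); V=np.linalg.svd(Q-c,full_matrices=False)[2]; e=(Q-c)@V[2]; k=abs(e)<max(.0025,2*np.std(e)); 
    if k.all(): break
    Q=Q[k]
v=V[2]*np.sign(V[2,2]); print("n",v,"tilt",np.degrees(np.arccos(v[2])),"yaw",np.degrees(np.arctan2(-v[1],-v[0])),"rms",np.std(e),len(Q))
# ring outline within the plane
A=insp(v,np.arctan2(-v[1],-v[0])); uv=(Q-c)@A[:,:2]; (cc,r)=cv2.minEnclosingCircle((uv*1000).astype(np.float32)); print("circle",c+A[:,:2]@(np.array(cc)/1000),r,rect(uv),"mean",c)
X=sel(P,L[:2],.09,.005,.016); print("foot",rect(X))
X=sel(P,L[:2],.09,.03,.097); print("mid",rect(X)); print(m.current_time())
E
```

```text
[0.519 0.223 0.239] [[0.28, 0.87, 0.4], [0.96, -0.26, -0.12], [-0.0, 0.42, -0.91]]
[ 0.46  0.25  1.83 -0.42  0.78  1.  ]
c2 cam at [0.482 0.306 0.369] fwd [ 0.31 -0.37 -0.88]
lens_front [([0.5741, 0.2046, 0.1123], 0.67)]
n [-0.42668686  0.11957132  0.89646027] tilt 26.303382216584026 yaw -15.654573056160498 rms 0.0009589259871194575 2226
circle [0.57001509 0.1993707  0.11279412] 29.820249557495117 (array([-0.9, -0.2]), array([58.5, 58.9]), 28.5, 2226) mean [0.57033861 0.2003251  0.11282081]
foot (array([587.6, 194.6]), array([104.1,  98.7]), 74.7, 2285)
mid (array([582.3, 198.5]), array([106.2,  66.4]), 54.9, 969)
5.1083
```

View pics/c2.png

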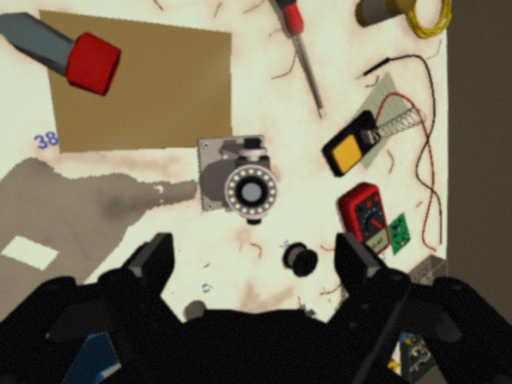

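The ring fits as a 59.6 mm circle: lens at (0.570,0.1995,0.1128), tilt 26.3°, yaw about -15.5°. The axis it implies matches the foot centre. Now I'll open the hold-downs.

```bash
python3 - <<'E'
from h import *
py=np.radians(3.1)
m.set_gripper(.4,30)
for c,a0 in (([.5707,-.1517],-5.3),([.5776,-.2807],-1.2)):
    R=down(np.radians(a0)); z=.042
    m.move_ptp([*c,.12],R); m.move_l([*c,z],max_speed=.12)
    m.set_gripper(0,30); print("w",m.current_grip_width(),"F",np.round(m.current_force(),1))
    q=m.inverse_kinematics([*c,z],down(py+np.radians(88.5))); print(np.round(np.array(q)-m.current_qpos(),2))
    m.move_j(q); m.dwell(.2); print("F",np.round(m.current_force(),1),np.round(m.current_ft_torque(),2))
    m.set_gripper(.25); m.move_l([*c,.12],max_speed=.15)
m.set_gripper(1)
m.move_ptp([.55,-.225,.22],down(py)); snap("p2",[])
f=dict(np.load("pics/p2.npz")); P=cloud(f)
for y in(-.152,-.281):
    Q=sel(P,[.574,y],.03,.05,.066); print("grip",rect(Q))
hsv=cv2.cvtColor(f["p"],cv2.COLOR_RGB2HSV).reshape(-1,3)
g=(hsv[:,0]>45)&(hsv[:,0]<80)&(hsv[:,1]>120)&(hsv[:,2]>60)
print("board",rect(sel(P[g],[.574,-.217],.06,.028,.038)),m.current_time())
E
```

```text
w 0.11106897665491797 F [-2.4  0.8  6.8]
[ 0.    0.    0.    0.   -0.   -1.69]
F [-18.4 -14.7  14.8] [-2.51  2.9   0.04]
w 0.10810019377606561 F [-2.4 -0.5  6.4]
[ 0.    0.    0.    0.   -0.   -1.62]
F [-20.2 -16.2  11.8] [-2.65  3.33 -0.09]
p2 cam at [ 0.547 -0.156  0.362] fwd [ 0.01 -0.26 -0.96]
grip (array([ 570.5, -152. ]), array([25.2,  9.6]), 3.1, 211)
grip (array([ 577.8, -281.1]), array([25.9,  9.6]), 1.7, 190)
board (array([ 575.1, -216.8]), array([61.4, 92. ]), 3.5, 2949) 17.95
```

View pics/p2.png

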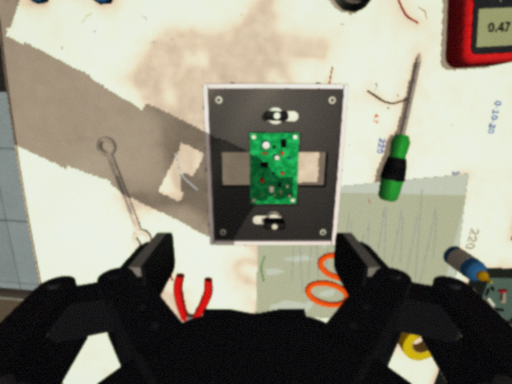

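Both levers are now turned away from the board: grips at (280,116) and (268,221), about 90° and 88.6° relative to the pallet. Now I'll grasp and lift the board.

```bash
python3 - <<'E'
from h import *
R=down(np.radians(3.2)); c=[.5747,-.2167]
m.move_ptp([*c,.10],R); m.move_l([*c,.007],max_speed=.08); print("F",np.round(m.current_force(),1),m.current_ee_pos())
m.set_gripper(0,30); print("w",m.current_grip_width(),m.current_grip_force(),np.round(m.current_force(),1))
m.move_l([*c,.05],max_speed=.06); m.move_l([*c,.25],max_speed=.15)
print("w",m.current_grip_width(),m.current_grip_force(),np.round(m.current_force(),1))
snap("g1",["board"])
f=dict(np.load("pics/g1.npz")); f["R"]; P=cloud(f); T=m.current_ee_pos(); Q=(P-T)@m.current_tcp_rot()  # tool frame
hsv=cv2.cvtColor(f["p"],cv2.COLOR_RGB2HSV).reshape(-1,3)
g=(hsv[:,0]>45)&(hsv[:,0]<80)&(hsv[:,1]>120)&(hsv[:,2]>60)&(np.abs(Q)<.07).all(1)
B=Q[g]; print(len(B)); 
if len(B): print("board tool frame",rect(B),np.percentile(B,[2,50,98],axis=0).round(4).tolist())
print(m.current_time())
E
```

```text
F [ 0.  -0.5 -0.2] [ 0.57504469 -0.21683328  0.00754507]
w 0.6860326938490192 31.054778695106506 [-1.5  1.2  5. ]
w 0.6879199589551332 32.259079813957214 [ 0.3 -0.1 -0.5]
g1 cam at [ 0.572 -0.148  0.392] fwd [ 0.01 -0.26 -0.97]
board [([0.5767, -0.2052, 0.2742], 0.63)]
13959
board tool frame (array([6.8, 0.7]), array([77.6, 59.8]), 0.1, 13959) [[-0.026, -0.0277, -0.0249], [0.012, 0.0017, -0.0237], [0.0443, 0.0292, -0.0226]]
22.6417
```

View pics/g1.png

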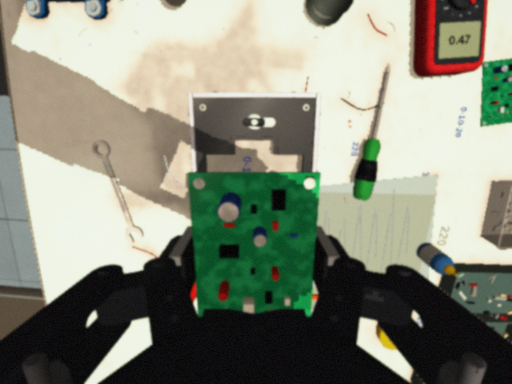

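The board is held squarely by its long edges (image columns 190–320, rows 172–312). It sits within 0.5 mm of centre, with the underside about 22 mm behind the TCP. Next I'll present it to the camera.

```bash
python3 - <<'E'
from h import *
t,y=np.radians(26.2),np.radians(-15.5)
n=np.array([-np.sin(t)*np.cos(y),-np.sin(t)*np.sin(y),np.cos(t)]); L=np.array([.5702,.1995,.1128])
R=insp(n,y); F=L+.12*n; off=np.array([.0004,.0003,-.0222]); T=F-R@off
print(F,T)
m.move_l([.55,0.,.30],R,max_speed=.2)
m.move_l(T+.06*n,max_speed=.2); m.move_l(T,max_speed=.06); m.dwell(.5)
e=T-m.current_ee_pos(); print("err",e)
m.move_l(T+e,max_speed=.03); m.dwell(.5)
Rn=m.current_tcp_rot(); print("err",m.current_ee_pos()-T,"rot deg",np.degrees(np.linalg.norm(cv2.Rodrigues(Rn@R.T)[0])),m.current_grip_width(),m.current_grip_force(),np.round(m.current_force(),1))
p,d=m.grab_frame("side"); cv2.imwrite("pics/s1.png",cv2.resize(p[150:350,100:350,::-1],(750,600)))
snap("g2",[])
f=dict(np.load("pics/g2.npz")); Q=(cloud(f)-m.current_ee_pos())@Rn
hsv=cv2.cvtColor(f["p"],cv2.COLOR_RGB2HSV).reshape(-1,3)
g=(hsv[:,0]>45)&(hsv[:,0]<80)&(hsv[:,1]>120)&(hsv[:,2]>60)&(np.abs(Q)<.07).all(1)
print(rect(Q[g]),np.median(Q[g],0),m.current_time())
E
```

```text
[0.51914618 0.21365848 0.220471  ] [0.52822486 0.21072564 0.20041942]
err [ 9.65364574e-06  6.28092634e-06 -4.72394806e-05]
err [-1.54450013e-05 -2.56962197e-06 -5.42844239e-05] rot deg 0.0032822727944622336 0.6901033631295275 32.26804196834564 [-0.3  0.4 -0.6]
g2 cam at [0.486 0.294 0.328] fwd [ 0.34 -0.37 -0.87]
(array([ 7. , -1.5]), array([77.2, 63.8]), 0.3, 14106) [ 0.01222324  0.00097319 -0.02386494] 27.7
```

View pics/s1.png

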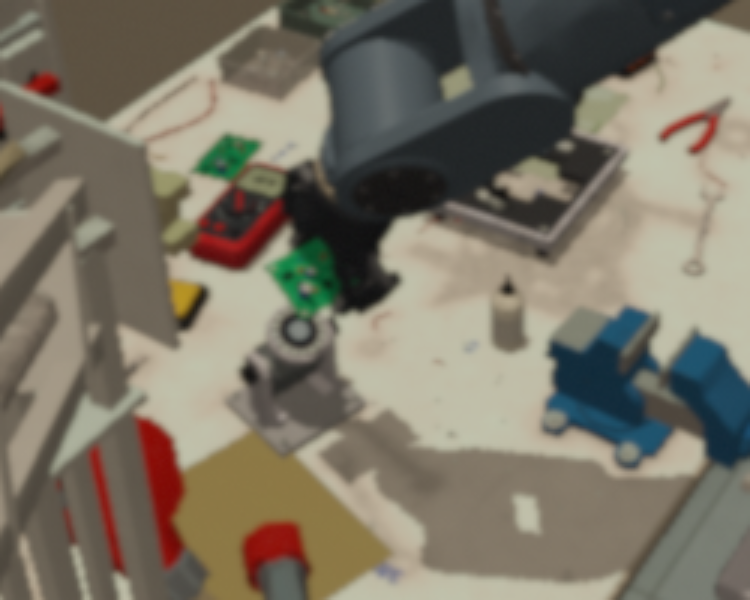

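The picture shows the board held above the lens, with the camera stand, bottle and other things undisturbed. The board hasn't slipped in the grip, so I'm handing in.

```bash
python3 -c "
from bench import manip as m
print(m.sign_off())"
```

```text
the job is handed in; nothing more can be done
None
```

I handed the job in at about 28 s: both hold-downs are turned about a quarter turn anticlockwise, and the board is still held by its long edges, underside to the lens, 120 mm in front. By my measurements it is centred and square with its long edges along the tilt axis (to about 2 mm, the calibration limit), and I saw nothing else on the bench disturbed.

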